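# Open the fumarole gas filter bowl

## Task

Open the blue gas filter bowl so that its disc can be inspected: turn the bayonet lid by its orange grip until its hidden lugs come to the slots, feeling for the place with light pulls and never forcing it, then lift it free. Set the lid down gently, grip upward and flat inside the white tray, let go, and leave the vial, the pipe elbow and the two ball valves where they are.

Things in the scene. Friction and masses are not known exactly. Their poses are not given: they have to be found in the camera images.
- lid: Aluminium bayonet lid, about 0.3 kg: a disc 92 mm across with a hub 54 mm across below and an orange grip bar on top. Origin: on the axis at the underside of the hub; z up the axis, x along the bar. Above the origin: disc 16 to 23 mm, bar 23 to 51 mm. Two lugs 16 mm wide, 6 mm thick stand out at the hub's foot along +x and -x to 36 mm radius. It starts shut and locked.
- lid_grip (a point): Middle of the orange grip bar, 37 mm above the lid's origin on its axis; axes as the lid's. The bar is 64 mm long (along x), 12 mm wide, 28 mm high. Turn the lid by it counterclockwise seen from above: after some 0.4 to 1.8 rad (unknown, it varies) the lugs come to the slots. No stop, no detent: beyond the slots the lid is locked again, so turn back.
- bowl_rim (a point): Centre of the bowl's rim, 70 mm above the bench. Below it, hidden by the lid, is an 8 mm thick locking ring with two opposite slots. Only within about 0.1 rad either side of the slots does the lid lift; elsewhere a pull stops solid after about 2 mm. Sideways play is about 2 mm. Lifted 18 mm the lid is out. Pull about 10 N to test; over 60 N is forcing it.
- bowl: Blue steel filter bowl, 92 mm across, fixed to the bench on a 130 mm square base plate 8 mm thick, with two brass pipe stubs reaching 64 mm from the axis along +x and -x at height 28 mm. Origin: on its axis at the bench; z up. The shut lid's origin lies on this axis 54 mm above the bench, its bar over the stubs. The bowl's yaw does not tell where the slots are.
- tray: White open tray, 160 mm square outside, 150 mm inside, 18 mm high, floor 5 mm thick, fixed to the bench. Origin: centre of its underside, on the bench; x and y along its sides. The lid laid flat in it has its origin 5 mm above the bench. The lid must not meet the tray with more than 60 N nor land faster than 0.7 m/s (a fall of some 25 mm).
- vial: Bystander: cobalt blue glass vial, standing, 30 mm across, 70 mm high. Origin: centre of its underside.
- elbow: Bystander: bronze pipe elbow lying flat, about 62 mm square, 42 mm high. Origin: near its middle, on the bench.
- valve_red: Bystander: steel ball valve with a red lever, 66 mm long body, 32 mm wide, 52 mm high; the lever reaches 64 mm from the origin along +x. Origin: centre of its underside.
- valve_blue: Bystander: steel ball valve with a blue lever, of the same size as the red one. Origin: centre of its underside.
Mind the look-alikes: they are no part of the job. What is shaped like the bowl but green or turquoise is not meant.

How it is judged:
By the outcome, as a careful person would: the job done as asked, in the order asked, and still so for the second after the job is handed in, with the robot touching nothing.
It also fails if it takes over 67 s, if anything falls off the work surface, if the arm or the gripper's body presses on something with over 40 N, if the wrist force passes 120 N, or if a joint passes its speed limit or range.

## Robot

A 6-joint arm with a two-finger parallel gripper is mounted at the origin on the work surface. World frame = base frame: x ahead of the robot, y to its left, z up, the work surface at z = 0. Lengths are in mm, angles in rad, forces in N, time in s.
With the tool pointing down it reaches from about 275 to 750 mm from the base axis. Payload 10.2 kg.
Tool frame: the origin (TCP) lies at the very end of the fingers, on their centre line; the grasp point (between the pads) lies 19 mm behind it; x points along the fingers, z is the direction in which the jaws open and shut, and the axes are right-handed (so a half turn about x gives the same grasp; the last joint's range is limited). The gripper opens to 85 mm and grips with 20 to 120 N. Pads are 22 mm wide; open, the fingers measure 114 mm over their backs; the gripper's body (76 mm by 85 mm) begins 54 mm behind the grasp point. The pads swing forward as they close: fully open they stand 13 mm farther back than shut.
Start: joints at [0.983, 0.313, 1.498, -0, 1.331, -0.223], TCP at [187.313, 490.454, 231.294] pointing down, gripper open.
Joint ranges: [-2.94, 2.94], [-0.97, 2.17], [0.19, 2.56], [-1.23, 4.37], [0.02, 3.11], [-2.88, 2.88]. Speed limits (rad/s): [2.39, 2.39, 3.01, 3.14, 3.14, 3.14].

## Interface

Orientations are given as a unit quaternion [w, x, y, z].
In Python, from rig import sense, vision, job gives the robot as it stands. The module is installed in compiled form; this text tells all that it offers.
- The arm moves only by the shell command python3 -m pendant 'ROWS' [FORCE]. ROWS is JSON, a list of rows, each a list of 7 numbers: the turn, a rotation vector about the tool's x, y, z in rad, then the shift along the tool's x, y, z in cm, then the opening, from 0 (shut) to 1 (fully open). A call has exactly 5 rows; each row is the pose to reach, as a shift and turn from the pose commanded when the call began, along the tool's axes at that moment; what a row does not reach only later rows make up. A row lasts 1/8 s, in which the tool goes at most 62.5 mm and 10.7 degrees, less where a joint would pass 70% of its speed; a pose out of reach is approached as far as the arm can. A call with a gripper value outside its range is refused whole. The fingers move at their own pace and stop on an object; FORCE is the grip in N (left out, the last holds). Time passes only in rows, so rows that repeat a pose let the fingers close, or fill a call up. It gives the time, the measured TCP pose, the force and the opening at its end, in the units of the state.
- sense(): the state, without advancing time (a new reading comes with each control period).
- vision.capture(name): name is "side" or "top"; returns the picture (420x560x3 uint8, red, green, blue); there is no depth.
- vision.calibration(name): a dict with "K" (3x3 intrinsics, pixels), "k1" (the pictures are not rectified: a ray, as slopes to the right and down, at radius r is drawn at 1 + k1 r^2 times it, then the intrinsics apply), "extrinsics" (4x4, takes a point from camera to world coordinates). Camera axes: x right, y up, looking along -z (the intrinsics and any distortion apply to the point x, -y, -z); pixel columns grow to the right and rows downward; lengths in mm; the calibration is good to about 2 mm. A picture is of the moment at which its call begins. calibration takes no time and is no camera call.
- job.finish_job(): hands the job in, once; it reports no verdict.
The state is a dict: "time_s": time; "joints": joint angles; "dq": joint speeds; "tau": joint torques, N m; "eef_pos": TCP position; "ee_rot": TCP orientation; "force": force on the tool from outside, world axes, zero at the start; "wrist_torque": the same for the moment, N m; "grip_width": opening from 0.0 (shut) to 1.0 (fully open).
Only numpy, scipy, OpenCV 4.12 (cv2) and the standard library are available. Lean on these libraries where they do the work, as an engineer would, in place of code of your own. Each camera call takes 0.05 s, during which the arm holds its last target.

## Working session

There is one attempt and no reset: what is moved stays moved. The work goes in short steps, Python scripts to look and compute and a shell command to move; the robot and the scene stay as the last step left them, time stands still between calls to the robot, and variables do not carry over. Pictures are saved under pics/ and viewed, and the job is handed in when it is done.

```bash
mkdir -p pics; ls; python3 - <<'E'
from rig import sense, vision, job
import cv2
for n in("side","top"):
    im=vision.capture(n); cv2.imwrite(f"pics/{n}0.png",im[:,:,::-1])
    c=vision.calibration(n); print(n,c)
print(sense())
E
```

```text
pics
side {'K': array([[480.59028417,   0.        , 282.71093177],
       [  0.        , 480.59028417, 211.0272254 ],
       [  0.        ,   0.        ,   1.        ]]), 'k1': -0.10602901897188506, 'extrinsics': array([[-9.04109465e-01,  3.10052318e-01, -2.94029991e-01,
         2.17701881e+02],
       [-4.27136235e-01, -6.74877340e-01,  6.01743477e-01,
         6.71747537e+02],
       [-1.18622181e-02,  6.69632836e-01,  7.42597571e-01,
         9.09212690e+02],
       [ 0.00000000e+00,  0.00000000e+00,  0.00000000e+00,
         1.00000000e+00]])}
top {'K': array([[393.81165285,   0.        , 284.62954316],
       [  0.        , 393.81165285, 213.50395902],
       [  0.        ,   0.        ,   1.        ]]), 'k1': -0.08631490057435788, 'extrinsics': array([[ 2.69603311e-02,  9.96948786e-01, -7.32547543e-02,
         4.65107387e+02],
       [-9.99441090e-01,  2.54336656e-02, -2.16941641e-02,
        -2.00460680e+01],
       [-1.97648337e-02,  7.37986933e-02,  9.97077281e-01,
         1.09389320e+03],
       [ 0.00000000e+00,  0.00000000e+00,  0.00000000e+00,
         1.00000000e+00]])}
{'time_s': 0.1, 'joints': array([ 9.82611226e-01,  3.13418006e-01,  1.49836117e+00, -1.09543423e-05,
        1.33102799e+00, -2.23414322e-01]), 'dq': array([-8.25385612e-04, -2.72008247e-03, -1.87159910e-03, -2.02157906e-03,
        9.53643873e-05,  3.05851469e-04]), 'tau': array([ 3.33651435e-03, -4.12902474e+01, -2.60138583e+01, -1.17395020e-04,
        3.05458532e-03,  3.41496730e-05]), 'eef_pos': array([187.17225074, 490.24792715, 230.7800279 ]), 'ee_rot': array([ 0.58199681, -0.40118225,  0.58279168,  0.40085704]), 'force': array([ 0.04720204, -0.12058963,  0.32777369]), 'wrist_torque': array([ 0.00386597,  0.02045906, -0.00241816]), 'grip_width': 1.001725941409059}
```

View pics/side0.png

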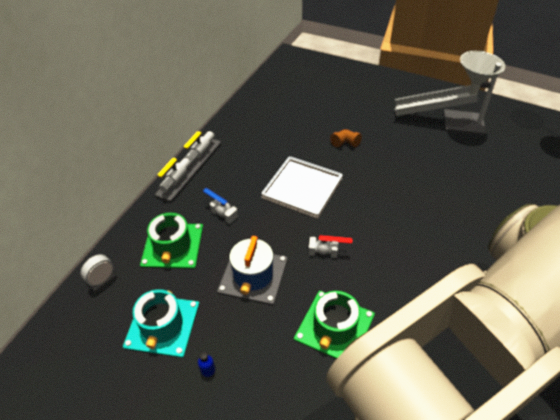

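View pics/top0.png

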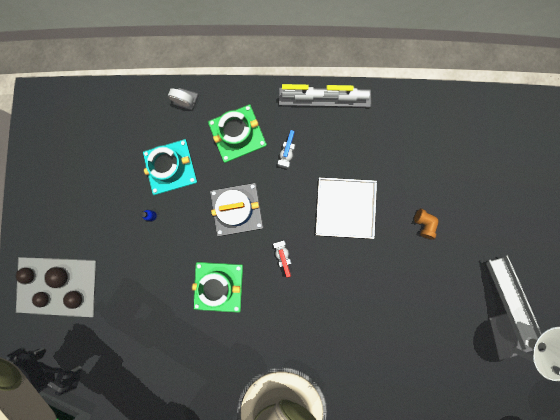

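The top picture shows the shut lid with its orange bar at about (233,208) and the tray at (346,208). The red valve is at (283,258), the blue valve at (287,150), the vial at (149,215) and the elbow at (427,223). Next I measure them.

```bash
cat > h.py <<'E'
import numpy as np, cv2
from rig import vision
def ray(n,uv):
    c=vision.calibration(n);K=c["K"];k=c["k1"];E=c["extrinsics"]
    p=cv2.undistortPoints(np.array(uv,float).reshape(-1,1,2),K,np.array([k,0,0,0,0.]),None,None).reshape(-1,2)
    d=np.c_[p[:,0],-p[:,1],-np.ones(len(p))]@E[:3,:3].T
    return E[:3,3],d
def plane(n,uv,z):
    o,d=ray(n,uv); return o+d*((z-o[2])/d[:,2:3])
def two(uvs,uvt):
    o1,d1=ray("side",uvs);o2,d2=ray("top",uvt);d1=d1[0]/np.linalg.norm(d1);d2=d2[0]/np.linalg.norm(d2)
    s=np.linalg.lstsq(np.c_[d1,-d2],o2-o1,rcond=None)[0]
    a=o1+s[0]*d1;b=o2+s[1]*d2
    return (a+b)/2,np.linalg.norm(a-b)
def blobs(im,lo,hi,roi,amin=30):
    x0,y0,x1,y1=roi
    m=cv2.inRange(cv2.cvtColor(im,cv2.COLOR_RGB2HSV),lo,hi); mm=np.zeros_like(m);mm[y0:y1,x0:x1]=m[y0:y1,x0:x1]
    cs=cv2.findContours(mm,cv2.RETR_EXTERNAL,cv2.CHAIN_APPROX_NONE)[0]
    return sorted([c for c in cs if cv2.contourArea(c)>amin],key=cv2.contourArea,reverse=True)
E
python3 - <<'E'
from h import *
t=cv2.imread("pics/top0.png")[:,:,::-1].copy();s=cv2.imread("pics/side0.png")[:,:,::-1].copy()
O=((8,150,120),(28,255,255))
for c in blobs(t,*O,(200,175,270,240),20):
    r=cv2.minAreaRect(c);print("top orange",r,cv2.contourArea(c))
    if cv2.contourArea(c)>80:
        b=cv2.boxPoints(r); P=plane("top",b,105);print(P.round(1),P.mean(0))
        bt=r[0]
for c in blobs(s,*O,(225,220,285,300),20):
    r=cv2.minAreaRect(c);print("side orange",r,cv2.contourArea(c)); 
W=((0,0,140),(179,70,255))
for n,im,roi in(("top",t,(205,180,265,240)),("side",s,(220,225,285,290))):
    c=blobs(im,*W,roi,100)
    for q in c: print(n,"white",cv2.contourArea(q),cv2.fitEllipse(q))
# disc with convex hull
c=blobs(t,*W,(205,180,265,240),100);h=cv2.convexHull(np.vstack(c));P=plane("top",h[:,0],77)[:,:2].astype(np.float32);print("disc",cv2.minEnclosingCircle(P))
for n,im,roi in(("top",t,(305,165,390,250)),("side",s,(255,150,350,225))):
    c=blobs(im,*W,roi,300)[0]; P=plane(n,cv2.convexHull(c)[:,0],18)[:,:2].astype(np.float32);print(n,"tray",cv2.minAreaRect(P))
# gray plate
for n,im,roi in(("top",t,(200,175,275,245)),):
    for lo in(60,80):
        c=blobs(im,(0,0,lo),(179,255,255),roi,300)[0];P=plane(n,cv2.convexHull(c)[:,0],8)[:,:2].astype(np.float32);print("plate",cv2.minAreaRect(P))
for uv,nm in(((283,258),"red"),((287,150),"blue"),((149,215),"vial"),((427,223),"elbow")): print(nm,plane("top",[uv],40))
cv2.imwrite("pics/z0.png",cv2.resize(np.hstack([t[170:250,200:280],s[220:300,215:295]]),None,fx=5,fy=5,interpolation=2)[:,:,::-1])
E
```

```text
top orange ((231.06040954589844, 206.34228515625), (5.097702980041504, 24.677513122558594), 79.99201965332031) 87.5
[[552.6 169.8 105. ]
 [565.  108.3 105. ]
 [552.3 105.6 105. ]
 [539.9 167.  105. ]] [552.48109827 137.66511278 105.        ]
side orange ((250.92454528808594, 248.26412963867188), (6.593307018280029, 27.197391510009766), 15.945395469665527) 130.5
side orange ((245.25003051757812, 287.7500305175781), (8.485280990600586, 9.192387580871582), 45.0) 58.5
top white 1300.5 ((233.41775512695312, 202.40025329589844), (38.727413177490234, 47.05289077758789), 60.072696685791016)
top white 419.0 ((238.3723907470703, 221.3164520263672), (23.12701988220215, 49.67254638671875), 80.62657928466797)
side white 933.5 ((251.21189880371094, 256.0777587890625), (32.25284957885742, 43.030364990234375), 89.44548797607422)
disc ((548.2838745117188, 128.73590087890625), 82.40696716308594)
top tray ((565.3806762695312, -164.16717529296875), (161.44180297851562, 160.2677001953125), 88.03162384033203)
side tray ((565.369140625, -159.92709350585938), (166.2764892578125, 164.91860961914062), 88.0251693725586)
plate ((553.6602172851562, 137.48834228515625), (193.38546752929688, 208.38467407226562), 1.642356276512146)
plate ((553.6786499023438, 141.01109313964844), (129.76918029785156, 137.53196716308594), 11.197425842285156)
red [[423.56880225   4.02001601  40.        ]]
blue [[715.9871732    1.10650364  40.        ]]
vial [[528.99560655 373.0495293   40.        ]]
elbow [[ 526.6940136  -380.89114503   40.        ]]
```

View pics/z0.png

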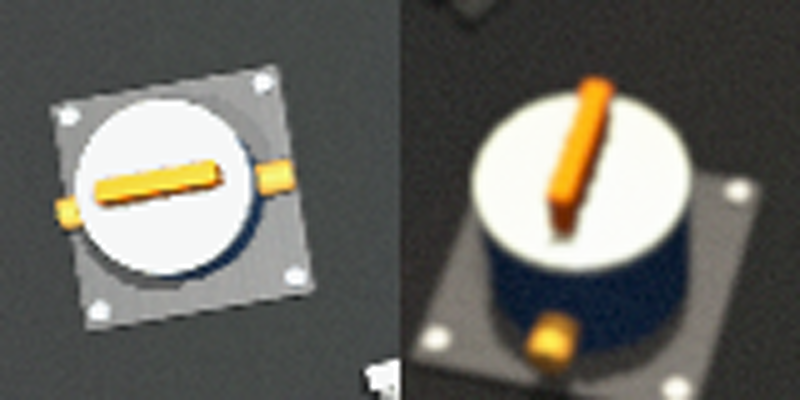

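```bash
python3 - <<'E'
from h import *
t=cv2.imread("pics/top0.png")[:,:,::-1].copy();s=cv2.imread("pics/side0.png")[:,:,::-1].copy()
b=np.array([(69,117),(264,83),(295,275),(99,312)])/5+[200,170]-0.4
P=plane("top",b,9);print(P.round(1),P.mean(0))
for n,im,roi in(("top",t,(210,185,255,230)),("side",s,(225,235,280,280))):
  for v in(190,215):
    c=blobs(im,(0,0,v),(179,90,255),roi,60)
    P=plane(n,cv2.convexHull(np.vstack(c))[:,0],77)[:,:2].astype(np.float32);print(n,v,cv2.fitEllipse(P),cv2.minEnclosingCircle(P))
print("bar side top-ends", two((215+596-400 and 215+(596-400)/5-.4,220+84/5-.4),(200+97/5-.4,170+186/5-.4)), two((215+162/5-.4,220+192/5-.4),(200+218/5,170+167/5)))
print(two((215+162/5-.4,220+192/5-.4),(200+97/5-.4,170+186/5-.4)),two((215+(596-400)/5-.4,220+84/5-.4),(200+218/5,170+167/5)))
cv2.imwrite("pics/z1.png",cv2.resize(np.hstack([t[160:250,305:395],s[145:235,255:345]]),None,fx=4,fy=4,interpolation=2)[:,:,::-1])
E
```

```text
[[597.1 204.    9. ]
 [618.7  95.3   9. ]
 [512.3  74.6   9. ]
 [488.9 182.8   9. ]] [554.2453503  139.18518188   9.        ]
top 190 ((554.1552124023438, 139.05897521972656), (91.0438232421875, 91.43488311767578), 155.24827575683594) ((554.2184448242188, 138.91033935546875), 46.036895751953125)
top 215 ((553.9115600585938, 139.413818359375), (90.39173889160156, 90.53862762451172), 11.954995155334473) ((554.1392211914062, 139.31993103027344), 45.61977005004883)
side 190 ((554.7958984375, 142.459716796875), (92.01358795166016, 92.42074584960938), 63.801761627197266) ((554.7794189453125, 142.25753784179688), 46.42430877685547)
side 215 ((554.8167114257812, 142.27964782714844), (90.65399169921875, 91.34408569335938), 77.35719299316406) ((554.8994140625, 142.12799072265625), 45.86470031738281)
bar side top-ends (array([540.80330232, 155.15324577, 164.36285223]), np.float64(9.884263416771807)) (array([574.02943486, 118.50946553,  25.74377536]), np.float64(12.114722699062725))
(array([549.68578312, 168.40559488, 102.29647117]), np.float64(2.373021235594033)) (array([562.78880996, 107.44223118,  98.11699694]), np.float64(2.954575295604287))
```

View pics/z1.png

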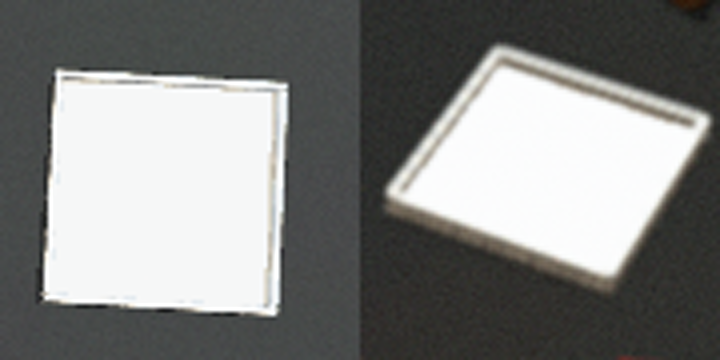

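```bash
cat > go.py <<'E'
import sys,numpy as np
from scipy.spatial.transform import Rotation as R
from rig import sense
# target: x y z yaw(deg of tool z axis)
def rel(x,y,z,yaw):
    s=sense(); q=s["ee_rot"]; R0=R.from_quat([q[1],q[2],q[3],q[0]])
    a=np.radians(yaw); Z=np.array([np.cos(a),np.sin(a),0]);X=np.array([0,0,-1.]);Y=np.cross(Z,X)
    Rt=R.from_matrix(np.c_[X,Y,Z]); m=R0.as_matrix()
    print("t",round(s["time_s"],2),"pos",s["eef_pos"].round(1),"yaw",np.degrees(np.arctan2(m[1,2],m[0,2])).round(1),"F",s["force"].round(1),"T",s["wrist_torque"].round(2),"w",round(s["grip_width"],3),"j",s["joints"].round(2))
    print("tool axes xyz(cols)\n",m.round(3))
    print("turn",(R0.inv()*Rt).as_rotvec().round(3),"shift cm",(R0.inv().apply(np.array([x,y,z])-s["eef_pos"])/10).round(2))
if __name__=="__main__": rel(*map(float,sys.argv[1:]))
E
python3 go.py 554.5 140.5 180 11.3;python3 go.py 554.5 140.5 180 -168.7
```

```text
t 0.1 pos [187.2 490.2 230.8] yaw 69.1 F [ 0.  -0.1  0.3] T [ 0.    0.02 -0.  ] w 1.002 j [ 0.98  0.31  1.5  -0.    1.33 -0.22]
tool axes xyz(cols)
 [[-0.001 -0.934  0.357]
 [-0.001  0.357  0.934]
 [-1.     0.    -0.001]]
turn [ 1.009e+00 -1.000e-03  0.000e+00] shift cm [  5.09 -46.79 -19.56]
t 0.1 pos [187.2 490.2 230.8] yaw 69.1 F [ 0.  -0.1  0.3] T [ 0.    0.02 -0.  ] w 1.002 j [ 0.98  0.31  1.5  -0.    1.33 -0.22]
tool axes xyz(cols)
 [[-0.001 -0.934  0.357]
 [-0.001  0.357  0.934]
 [-1.     0.    -0.001]]
turn [-2.133e+00 -0.000e+00 -1.000e-03] shift cm [  5.09 -46.79 -19.56]
```

```bash
python3 -m pendant '[[0.18,0,0,0,-5.5,-2.3,1],[0.36,0,0,0,-11,-4.6,1],[0.54,0,0,0,-16.5,-6.9,1],[0.72,0,0,0,-22,-9.2,1],[0.9,0,0,0,-27.5,-11.5,1]]' 80; python3 go.py 554.5 140.5 130 11.3
```

```text
time_s: 0.72
eef_pos: [404.3, 283.3, 231.2]
ee_rot: [0.699, -0.106, 0.699, 0.106]
force: [0.4, 0.6, 0.5]
grip_width: 1.0
t 0.72 pos [404.3 283.3 231.2] yaw 17.2 F [0.4 0.6 0.5] T [ 0.04 -0.   -0.02] w 1.0 j [0.37 0.24 1.59 0.   1.31 0.07]
tool axes xyz(cols)
 [[-0.    -0.296  0.955]
 [-0.     0.955  0.296]
 [-1.     0.    -0.   ]]
turn [ 0.103 -0.    -0.   ] shift cm [ 10.11 -18.09  10.14]
```

```bash
python3 -m pendant '[[0.05,0,0,0,-5,2.8,1],[0.1,0,0,2,-10,5.6,1],[0.1,0,0,4,-15,8.4,1],[0.1,0,0,7,-18.1,10.1,1],[0.1,0,0,9,-18.1,10.1,1]]'; python3 go.py 554.5 140.5 94 11.3
python3 - <<'E'
from h import *
s=vision.capture("side");t=vision.capture("top")
cv2.imwrite("pics/a.png",cv2.resize(np.hstack([t[150:270,170:290],s[190:310,195:315]]),None,fx=3,fy=3,interpolation=2)[:,:,::-1])
E
```

```text
time_s: 1.35
eef_pos: [554.8, 140.7, 139.1]
ee_rot: [0.703, -0.072, 0.704, 0.072]
force: [-0.1, 0.4, 0.6]
grip_width: 0.999
t 1.35 pos [554.8 140.7 139.1] yaw 11.6 F [-0.1  0.4  0.6] T [-0.    0.05  0.05] w 0.999 j [ 0.04  0.5   1.47 -0.    1.17 -0.16]
tool axes xyz(cols)
 [[-0.002 -0.202  0.979]
 [-0.     0.979  0.202]
 [-1.     0.    -0.002]]
turn [ 0.006 -0.002 -0.   ] shift cm [ 4.51 -0.01 -0.02]
```

View pics/a.png

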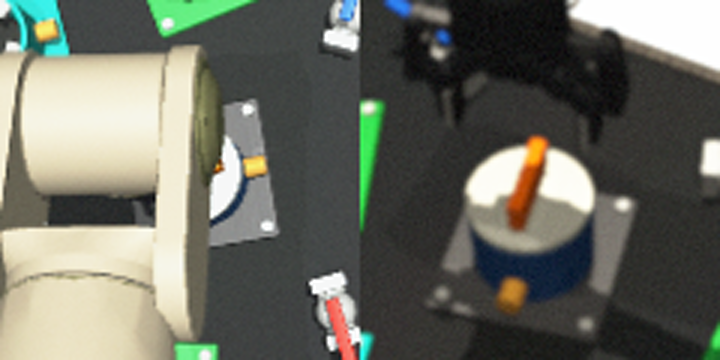

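The side picture shows the open fingers straddling the bar, centred above the lid at about (530,190) in the enlargement. I descend to a TCP height of 81 mm and close.

```bash
python3 -m pendant '[[0,0,0,3,0,0,1],[0,0,0,5.0,0,0,1],[0,0,0,5.8,0,0,1],[0,0,0,5.8,0,0,0.5],[0,0,0,5.8,0,0,0.4]]' 80; python3 go.py 554.5 140.5 81 11.3
```

```text
time_s: 2.08
eef_pos: [554.5, 142.9, 84.4]
ee_rot: [0.704, -0.073, 0.703, 0.073]
force: [0.3, -0.1, -1.1]
grip_width: 0.606
t 2.08 pos [554.5 142.9  84.4] yaw 11.8 F [ 0.3 -0.1 -1.1] T [0.05 0.03 0.  ] w 0.606 j [ 0.05  0.57  1.53  0.    1.05 -0.16]
tool axes xyz(cols)
 [[ 0.002 -0.205  0.979]
 [ 0.     0.979  0.205]
 [-1.    -0.     0.002]]
turn [0.009 0.002 0.   ] shift cm [ 0.34 -0.23 -0.05]
```

```bash
python3 -m pendant '[[0,0,0,0.1,-0.2,0,0.4],[0,0,0,0.2,-0.2,0,0.3],[0,0,0,0.2,-0.2,0,0.22],[0,0,0,0.2,-0.2,0,0.22],[0,0,0,0.2,-0.2,0,0.22]]' 80; python3 go.py 554.5 140.5 81 11.3
```

```text
time_s: 2.7
eef_pos: [554.4, 140.8, 81.3]
ee_rot: [0.703, -0.073, 0.703, 0.073]
force: [-0.4, 0.2, -0.1]
grip_width: 0.214
t 2.7 pos [554.4 140.8  81.3] yaw 11.8 F [-0.4  0.2 -0.1] T [-0.02 -0.03 -0.04] w 0.214 j [ 0.04  0.57  1.53 -0.    1.04 -0.16]
tool axes xyz(cols)
 [[ 0.    -0.205  0.979]
 [-0.     0.979  0.205]
 [-1.    -0.     0.   ]]
turn [0.009 0.    0.   ] shift cm [ 0.03 -0.03 -0.  ]
```

```bash
python3 -m pendant '[[0,0,0,0,0,0,0.16],[0,0,0,0,0,0,0.1],[0,0,0,0,0,0,0],[0,0,0,0,0,0,0],[0,0,0,0,0,0,0]]' 80; python3 go.py 554.5 140.5 81 11.3
```

```text
time_s: 3.32
eef_pos: [554.6, 140.8, 81.5]
ee_rot: [0.704, -0.073, 0.703, 0.073]
force: [-1.2, 0.8, 3.5]
grip_width: 0.116
t 3.33 pos [554.6 140.8  81.5] yaw 11.8 F [-1.2  0.8  3.5] T [ 0.05  0.1  -0.03] w 0.116 j [ 0.04  0.57  1.53  0.    1.04 -0.16]
tool axes xyz(cols)
 [[ 0.    -0.205  0.979]
 [ 0.     0.979  0.205]
 [-1.    -0.     0.   ]]
turn [0.009 0.    0.   ] shift cm [ 0.05 -0.03 -0.01]
```

The grip is on the bar. A small pull in the locked state will show how stiff the arm is.

```bash
python3 -m pendant '[[0,0,0,-0.05,0,0,0],[0,0,0,-0.1,0,0,0],[0,0,0,-0.15,0,0,0],[0,0,0,-0.2,0,0,0],[0,0,0,-0.2,0,0,0]]'; python3 go.py 554.5 140.5 81 11.3|head -1;  python3 -m pendant '[[0,0,0,-0.05,0,0,0],[0,0,0,-0.05,0,0,0],[0,0,0,-0.1,0,0,0],[0,0,0,-0.1,0,0,0],[0,0,0,-0.1,0,0,0]]'; python3 go.py 554.5 140.5 81 11.3|head -1
```

```text
time_s: 3.95
eef_pos: [554.4, 140.8, 83.2]
ee_rot: [0.703, -0.073, 0.703, 0.073]
force: [-0.3, 0.5, -2.4]
grip_width: 0.117
t 3.95 pos [554.4 140.8  83.2] yaw 11.8 F [-0.3  0.5 -2.4] T [-0.04 -0.01  0.02] w 0.117 j [ 0.04  0.57  1.53 -0.    1.05 -0.16]
time_s: 4.58
eef_pos: [554.3, 140.8, 83.6]
ee_rot: [0.703, -0.073, 0.704, 0.073]
force: [4.6, 0.7, -15.3]
grip_width: 0.122
t 4.58 pos [554.3 140.8  83.6] yaw 11.8 F [  4.6   0.7 -15.3] T [ 0.13 -0.84 -0.01] w 0.122 j [ 0.04  0.57  1.53  0.    1.05 -0.16]
```

```bash
python3 -m pendant '[[0,0,0,0.2,0,0,0],[-0.1,0,0,0.2,0,0,0],[-0.2,0,0,0.2,0,0,0],[-0.3,0,0,0.2,0,0,0],[-0.3,0,0,0,0,0,0]]'; python3 go.py 554.5 140.5 81 11.3|head -1
```

```text
time_s: 5.2
eef_pos: [554.3, 140.8, 83.8]
ee_rot: [0.685, -0.177, 0.685, 0.177]
force: [7.4, 1.5, -23.1]
grip_width: 0.118
t 5.2 pos [554.3 140.8  83.8] yaw 29.0 F [  7.4   1.5 -23.1] T [ 0.22 -1.33  0.23] w 0.118 j [ 0.04  0.57  1.53 -0.    1.05 -0.46]
```

```bash
python3 -m pendant '[[0,0,0,0.2,0,0,0],[-0.12,0,0,0.2,0,0,0],[-0.12,0,0,0.1,0,0,0],[-0.12,0,0,0.04,0,0,0],[-0.12,0,0,0.04,0,0,0]]'; python3 go.py 554.5 140.5 81 11.3|head -1;python3 -m pendant '[[0,0,0,0.2,0,0,0],[-0.12,0,0,0.2,0,0,0],[-0.12,0,0,0.1,0,0,0],[-0.12,0,0,0,0,0,0],[-0.12,0,0,0,0,0,0]]'; python3 go.py 554.5 140.5 81 11.3|head -1
```

```text
time_s: 5.82
eef_pos: [554.5, 140.8, 83.8]
ee_rot: [0.673, -0.217, 0.673, 0.217]
force: [1.7, 0.7, -8.2]
grip_width: 0.119
t 5.83 pos [554.5 140.8  83.8] yaw 35.8 F [ 1.7  0.7 -8.2] T [ 0.02 -0.45  0.04] w 0.119 j [ 0.04  0.57  1.53  0.    1.05 -0.58]
time_s: 6.45
eef_pos: [554.5, 140.8, 84.1]
ee_rot: [0.659, -0.257, 0.659, 0.257]
force: [0.2, 0.8, -2.2]
grip_width: 0.123
t 6.45 pos [554.5 140.8  84.1] yaw 42.7 F [ 0.2  0.8 -2.2] T [ 0.01 -0.03  0.02] w 0.123 j [ 0.04  0.57  1.53 -0.    1.05 -0.7 ]
```

The force dropped to 2 N at about 0.54 rad, so I test with a little more lift.

```bash
python3 -m pendant '[[0,0,0,-0.03,0,0,0],[0,0,0,-0.06,0,0,0],[0,0,0,-0.06,0,0,0],[0,0,0,-0.06,0,0,0],[0,0,0,-0.06,0,0,0]]'; python3 go.py 554.5 140.5 81 11.3|head -1
python3 - <<'E'
from h import *
s=vision.capture("side");t=vision.capture("top")
cv2.imwrite("pics/b.png",cv2.resize(np.hstack([t[150:270,170:290],s[190:310,195:315]]),None,fx=3,fy=3,interpolation=2)[:,:,::-1])
E
```

```text
time_s: 7.08
eef_pos: [554.4, 140.8, 84.5]
ee_rot: [0.658, -0.258, 0.658, 0.258]
force: [-0.2, -0.2, -3.1]
grip_width: 0.121
t 7.08 pos [554.4 140.8  84.5] yaw 42.7 F [-0.2 -0.2 -3.1] T [-0.04 -0.01  0.02] w 0.121 j [ 0.04  0.57  1.53 -0.    1.05 -0.7 ]
```

View pics/b.png

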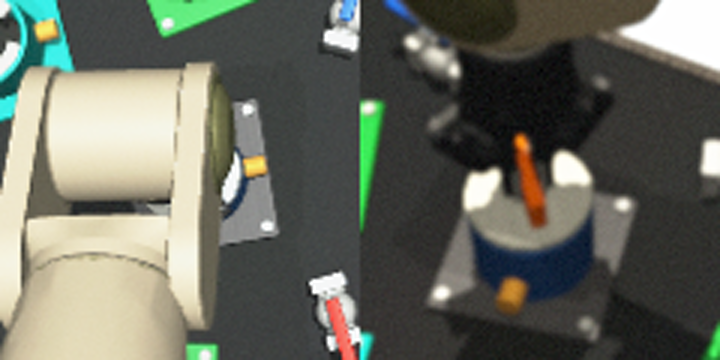

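The bar has turned with the gripper and only the lid's weight is felt. This is probably the near edge of the window, so I turn 0.05 rad further toward its middle and lift slowly.

```bash
python3 -m pendant '[[-0.025,0,0,0,0,0,0],[-0.05,0,0,0,0,0,0],[-0.05,0,0,-0.1,0,0,0],[-0.05,0,0,-0.2,0,0,0],[-0.05,0,0,-0.2,0,0,0]]'; python3 go.py 554.5 140.5 81 11.3|head -1
```

```text
time_s: 7.8
eef_pos: [554.5, 140.8, 86.6]
ee_rot: [0.652, -0.274, 0.652, 0.274]
force: [0.1, 0.2, -1.4]
grip_width: 0.113
t 7.8 pos [554.5 140.8  86.6] yaw 45.6 F [ 0.1  0.2 -1.4] T [-0.03 -0.03  0.02] w 0.113 j [ 0.04  0.56  1.53 -0.    1.05 -0.75]
```

```bash
python3 -m pendant '[[0,0,0,-0.1,0,0,0],[0,0,0,-0.2,0,0,0],[0,0,0,-0.3,0,0,0],[0,0,0,-0.4,0,0,0],[0,0,0,-0.5,0,0,0]]'; python3 go.py 554.5 140.5 81 11.3|head -1; python3 -m pendant '[[0,0,0,-0.1,0,0,0],[0,0,0,-0.2,0,0,0],[0,0,0,-0.3,0,0,0],[0,0,0,-0.4,0,0,0],[0,0,0,-0.5,0,0,0]]'; python3 go.py 554.5 140.5 81 11.3|head -1
```

```text
time_s: 8.43
eef_pos: [554.4, 140.8, 91.6]
ee_rot: [0.652, -0.274, 0.652, 0.274]
force: [-0.8, -0.2, -2.0]
grip_width: 0.123
t 8.43 pos [554.4 140.8  91.6] yaw 45.6 F [-0.8 -0.2 -2. ] T [0.   0.   0.02] w 0.123 j [ 0.04  0.56  1.52 -0.    1.06 -0.75]
time_s: 9.05
eef_pos: [554.4, 140.8, 96.6]
ee_rot: [0.652, -0.274, 0.652, 0.274]
force: [-1.1, 0.6, -2.5]
grip_width: 0.124
t 9.05 pos [554.4 140.8  96.6] yaw 45.6 F [-1.1  0.6 -2.5] T [ 0.02 -0.    0.02] w 0.124 j [ 0.04  0.55  1.52 -0.    1.07 -0.75]
```

Up 15 mm with no resistance. I keep lifting until it is well clear.

```bash
python3 -m pendant '[[0,0,0,-0.2,0,0,0],[0,0,0,-0.5,0,0,0],[0,0,0,-1,0,0,0],[0,0,0,-2.5,0,0,0],[0,0,0,-4.5,0,0,0]]'; python3 -m pendant '[[0,0,0,-2,0,0,0],[0,0,0,-4,0,0,0],[0,0,0,-5,0,0,0],[0,0,0,-5,0,0,0],[0,0,0,-5,0,0,0]]'; python3 go.py 565.4 -163 185 45.6
python3 - <<'E'
from h import *
s=vision.capture("side");t=vision.capture("top")
cv2.imwrite("pics/c.png",cv2.resize(np.hstack([t[150:270,170:290],s[190:310,195:315]]),None,fx=3,fy=3,interpolation=2)[:,:,::-1])
E
```

```text
time_s: 9.68
eef_pos: [554.4, 140.8, 142.6]
ee_rot: [0.652, -0.274, 0.652, 0.274]
force: [0.4, 0.2, -2.7]
grip_width: 0.119
time_s: 10.3
eef_pos: [554.1, 140.8, 190.8]
ee_rot: [0.651, -0.274, 0.652, 0.274]
force: [-0.6, -0.5, -2.9]
grip_width: 0.125
t 10.3 pos [554.1 140.8 190.8] yaw 45.6 F [-0.6 -0.5 -2.9] T [-0.03 -0.02  0.02] w 0.125 j [ 0.04  0.45  1.41 -0.    1.28 -0.75]
tool axes xyz(cols)
 [[-0.001 -0.715  0.7  ]
 [-0.     0.7    0.715]
 [-1.     0.001 -0.001]]
turn [ 0.    -0.001 -0.001] shift cm [  0.58 -22.06 -20.92]
```

View pics/c.png

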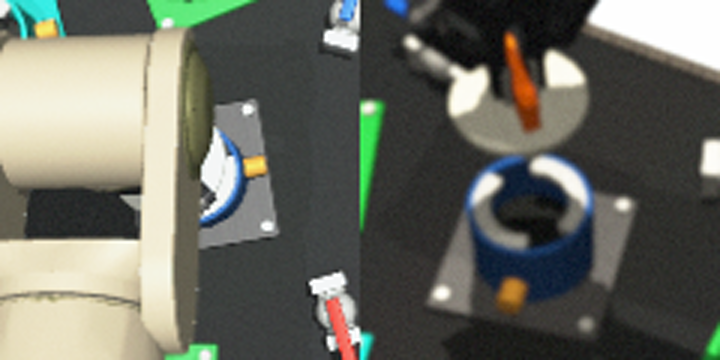

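The lid hangs free above the open bowl, and the ring's slots are visible. I carry it to the tray.

```bash
python3 -m pendant '[[0,0,0,0,-2.2,-2.1,0],[0,0,0,0,-5.5,-5.2,0],[0,0,0,0,-9,-8.5,0],[0,0,0,0,-12.5,-11.8,0],[0,0,0,0,-16,-15.2,0]]'; python3 -m pendant '[[0,0,0,0,-3,-2.8,0],[0,0,0,0,-5,-4.7,0],[0,0,0,0,-6,-5.7,0],[0,0,0,0,-6,-5.7,0],[0,0,0,0,-6,-5.7,0]]'; python3 go.py 565.4 -163 60 45.6
python3 - <<'E'
from h import *
s=vision.capture("side");t=vision.capture("top")
cv2.imwrite("pics/d.png",cv2.resize(np.hstack([t[130:270,290:430],s[80:220,215:355]]),None,fx=2.8,fy=2.8,interpolation=2)[:,:,::-1])
E
```

```text
time_s: 11.02
eef_pos: [562.2, -81.2, 191.1]
ee_rot: [0.652, -0.274, 0.652, 0.274]
force: [-0.4, 0.5, -2.2]
grip_width: 0.124
time_s: 11.65
eef_pos: [565.5, -161.4, 191.4]
ee_rot: [0.652, -0.274, 0.652, 0.275]
force: [0.2, 0.7, -2.6]
grip_width: 0.122
t 11.65 pos [ 565.5 -161.4  191.4] yaw 45.7 F [ 0.2  0.7 -2.6] T [-0.01 -0.04 -0.06] w 0.122 j [-0.48  0.48  1.36  0.    1.3  -1.27]
tool axes xyz(cols)
 [[-0.    -0.715  0.699]
 [ 0.     0.699  0.715]
 [-1.     0.     0.   ]]
turn [ 0.001  0.    -0.   ] shift cm [13.14 -0.12 -0.12]
```

View pics/d.png

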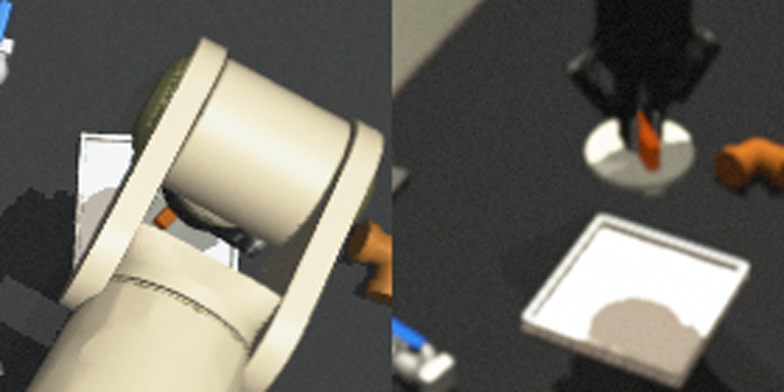

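The lid hangs level over the tray. I go down 130 mm.

```bash
python3 -m pendant '[[0,0,0,2,-0.1,-0.1,0],[0,0,0,5,-0.1,-0.1,0],[0,0,0,9,-0.1,-0.1,0],[0,0,0,12,-0.1,-0.1,0],[0,0,0,13,-0.1,-0.1,0]]'; python3 -m pendant '[[0,0,0,1,0,0,0],[0,0,0,1.8,0,0,0],[0,0,0,2.2,0,0,0],[0,0,0,2.2,0,0,0],[0,0,0,2.2,0,0,0]]'; python3 go.py 565.4 -163 33 45.6
python3 - <<'E'
from h import *
s=vision.capture("side")
cv2.imwrite("pics/e.png",cv2.resize(s[110:240,235:375],None,fx=4,fy=4,interpolation=2)[:,:,::-1])
E
```

```text
time_s: 12.38
eef_pos: [564.9, -162.9, 60.1]
ee_rot: [0.651, -0.274, 0.652, 0.275]
force: [0.5, -0.4, -2.0]
grip_width: 0.124
time_s: 13.0
eef_pos: [565.7, -164.0, 39.9]
ee_rot: [0.652, -0.274, 0.652, 0.274]
force: [-0.8, -0.1, -2.5]
grip_width: 0.127
t 13.0 pos [ 565.7 -164.    39.9] yaw 45.6 F [-0.8 -0.1 -2.5] T [-0.04 -0.03  0.02] w 0.127 j [-0.48  0.66  1.5  -0.    0.98 -1.28]
tool axes xyz(cols)
 [[ 0.001 -0.715  0.7  ]
 [-0.     0.7    0.715]
 [-1.    -0.001  0.   ]]
turn [0.    0.    0.001] shift cm [0.69 0.09 0.05]
```

View pics/e.png

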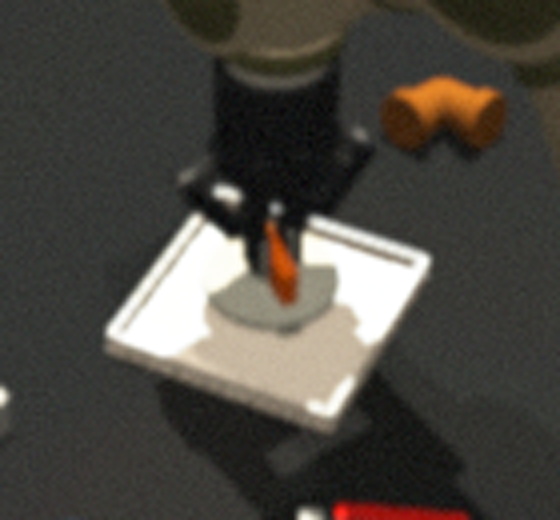

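The lid is centred in the tray, with nothing near the gripper. I lower it slowly.

```bash
python3 -m pendant '[[0,0,0,0.1,0,0,0],[0,0,0,0.2,0,0,0],[0,0,0,0.3,0,0,0],[0,0,0,0.4,0,0,0],[0,0,0,0.45,0,0,0]]';python3 -m pendant '[[0,0,0,0.03,0,0,0],[0,0,0,0.06,0,0,0],[0,0,0,0.09,0,0,0],[0,0,0,0.12,0,0,0],[0,0,0,0.12,0,0,0]]'
```

```text
time_s: 13.68
eef_pos: [565.4, -163.9, 34.9]
ee_rot: [0.652, -0.274, 0.652, 0.274]
force: [-0.0, -1.3, -1.5]
grip_width: 0.122
time_s: 14.3
eef_pos: [565.4, -163.9, 33.8]
ee_rot: [0.652, -0.274, 0.652, 0.274]
force: [-0.1, 0.7, -3.0]
grip_width: 0.123
```

```bash
python3 -m pendant '[[0,0,0,0.02,0,0,0],[0,0,0,0.04,0,0,0],[0,0,0,0.06,0,0,0],[0,0,0,0.08,0,0,0],[0,0,0,0.08,0,0,0]]';python3 -m pendant '[[0,0,0,0.02,0,0,0],[0,0,0,0.04,0,0,0],[0,0,0,0.06,0,0,0],[0,0,0,0.06,0,0,0],[0,0,0,0.06,0,0,0]]'
```

```text
time_s: 14.92
eef_pos: [565.4, -163.9, 33.0]
ee_rot: [0.652, -0.274, 0.652, 0.274]
force: [0.9, 0.3, -2.0]
grip_width: 0.124
time_s: 15.55
eef_pos: [565.4, -163.9, 32.5]
ee_rot: [0.652, -0.274, 0.652, 0.274]
force: [-1.1, 0.9, 0.5]
grip_width: 0.119
```

```bash
python3 -m pendant '[[0,0,0,0.03,0,0,0],[0,0,0,0.03,0,0,0],[0,0,0,0.03,0,0,0.16],[0,0,0,0.03,0,0,0.3],[0,0,0,0.03,0,0,0.4]]' ;python3 -m pendant '[[0,0,0,0,0,0,0.5],[0,0,0,0,0,0,0.5],[0,0,0,0,0,0,0.5],[0,0,0,0,0,0,0.5],[0,0,0,0,0,0,0.5]]'
```

```text
time_s: 16.18
eef_pos: [565.5, -163.9, 32.0]
ee_rot: [0.652, -0.274, 0.652, 0.274]
force: [-0.0, -0.2, -0.1]
grip_width: 0.398
time_s: 16.8
eef_pos: [565.4, -163.9, 32.1]
ee_rot: [0.652, -0.274, 0.652, 0.274]
force: [0.1, -0.4, 0.4]
grip_width: 0.497
```

Released. I retreat straight up, then toward the base, so that the cameras can see.

```bash
python3 -m pendant '[[0,0,0,-1,0,0,0.5],[0,0,0,-3,0,0,0.5],[0,0,0,-7,0,0,0.5],[0,0,0,-12,0,0,0.5],[0,0,0,-17,0,0,0.5]]' ;python3 -m pendant '[[0,0,0,-4,2,-2,0.5],[0,0,0,-4,6,-6,0.5],[0,0,0,-4,10,-10,0.5],[0,0,0,-4,14,-14,0.5],[0,0,0,-4,16,-16,0.5]]'
python3 -m pendant '[[0,0,0,0,0,0,0.5],[0,0,0,0,0,0,0.5],[0,0,0,0,0,0,0.5],[0,0,0,0,0,0,0.5],[0,0,0,0,0,0,0.5]]'
python3 - <<'E'
from h import *
s=vision.capture("side");t=vision.capture("top")
cv2.imwrite("pics/f_s.png",s[:,:,::-1]);cv2.imwrite("pics/f_t.png",t[:,:,::-1])
E
```

```text
time_s: 17.42
eef_pos: [565.2, -163.8, 204.5]
ee_rot: [0.652, -0.274, 0.652, 0.274]
force: [0.9, -0.8, -1.3]
grip_width: 0.497
time_s: 18.05
eef_pos: [337.2, -165.9, 242.8]
ee_rot: [0.652, -0.274, 0.652, 0.273]
force: [0.3, -0.6, -0.0]
grip_width: 0.501
time_s: 18.68
eef_pos: [339.4, -166.2, 242.0]
ee_rot: [0.652, -0.274, 0.652, 0.274]
force: [-0.1, 0.2, -0.4]
grip_width: 0.499
```

View pics/f_s.png

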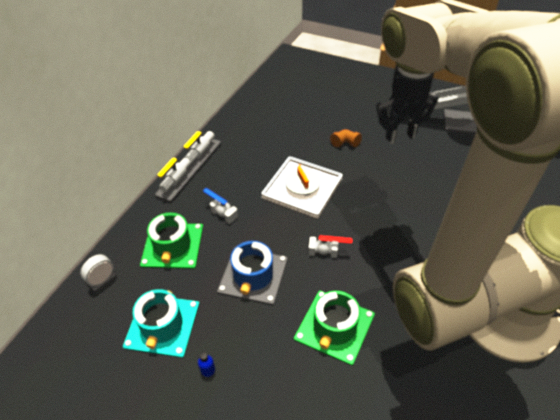

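View pics/f_t.png

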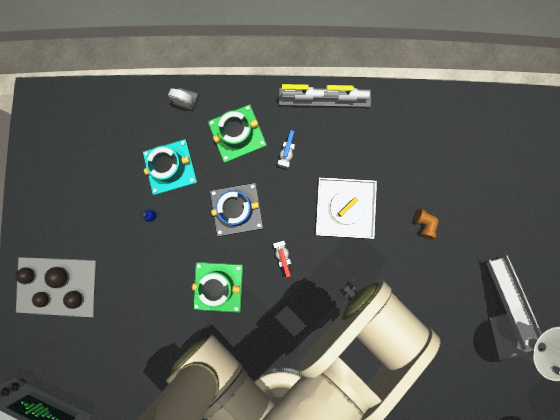

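The lid lies in the tray, bar up, at (347,207) in the top view. The bowl is open at (235,209). A numeric check before handing in.

```bash
python3 - <<'E'
from h import *
t=cv2.imread("pics/f_t.png")[:,:,::-1].copy();s=cv2.imread("pics/f_s.png")[:,:,::-1].copy()
t0=cv2.imread("pics/top0.png")[:,:,::-1].copy()
O=((8,120,120),(28,255,255))
r=[]
for n,im,roi in(("top",t,(320,180,375,238)),("side",s,(270,160,340,210))):
    c=blobs(im,*O,roi,20)[0];b=cv2.minAreaRect(c);r.append(b[0]);P=plane(n,cv2.boxPoints(b),56);print(n,P.mean(0).round(1),cv2.minAreaRect(P[:,:2].astype(np.float32)))
print(two(*r[::-1]))
for nm,(x,y,w,h) in dict(vial=(138,203,24,24),elbow=(410,205,34,38),red=(268,238,28,42),blue=(274,126,28,46)).items():
    a=t0[y:y+h,x:x+w];R=cv2.matchTemplate(t[y-6:y+h+6,x-6:x+w+6],a,cv2.TM_CCOEFF_NORMED);m=cv2.minMaxLoc(R);print(nm,"shift px",np.array(m[3])-6,round(m[1],3))
E
```

```text
top [ 564.9 -163.9   56. ] ((564.90234375, -163.8888397216797), (11.210118293762207, 62.25442123413086), 46.212703704833984)
side [ 561.2 -149.7   56. ] ((561.4056396484375, -149.7453155517578), (16.72355079650879, 85.13228607177734), 44.26255416870117)
(array([ 567.05555625, -166.05996168,   38.57195414]), np.float64(1.1361714093986988))
vial shift px [0 0] 0.989
elbow shift px [0 0] 0.997
red shift px [0 0] 0.998
blue shift px [0 0] 0.998
```

```bash
python3 -c "
from rig import job,sense
print(job.finish_job(), sense()['time_s'])"
```

```text
the job is handed in; nothing more can be done
the job is handed in; nothing more can be done
```

The blue bowl is open. Its lid lies flat in the white tray with the grip up, and I handed the job in at about 19 s of the 67 s allowed.

- **Opening:** I turned the lid counterclockwise by its bar, testing with light pulls. One test overshot my 10 N aim and read 23 N, still well under 60 N. The lid was locked at 0.42 rad and free at 0.54 rad. I turned it on to about 0.59 rad and lifted it with only its own weight felt.
- **Setting down:** I lowered it in fractions of a millimetre until it touched. Wrist readings after each step stayed within about 3 N. Then I released it and backed the arm away.
- **Last checks, lid:** The top view puts the bar at (565, −164), within about 1 mm of the tray's measured centre. Its size came out at 62 × 11 mm at the height expected for a flat lid.
- **Last checks, bystanders:** The vial, elbow and both valves show zero pixel shift.
- **Disagreements:** The side-view measure of the bar was off by about 14 mm, probably because its orange patch includes the bar's side face. The two-view crossing gave a height of 39 mm, against 42 mm expected for the bar's middle. The two cameras also differed by about 3 mm on the bowl axis, so I used the mean.

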